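# Rehang the lift-off door of the enamelling kiln

### The job

The kiln's lift-off door has been taken off and stands on its side on the bench, hinge knuckles up. Stand it on its bottom edge on the bench and let go of it, then take hold of it again, lower it (do not drop it) so that both knuckles go fully home over the kiln's two hinge pins, and swing it shut. Leave the tools and other things on the bench where they are.

Things in the scene. Friction and masses are not known exactly. Their poses are not given: they have to be found in the camera images.
- door_center (a point): Centre of the loose kiln door: grey steel slab 150 x 150 x 36 mm, 0.45 to 0.65 kg, white fibre panel inside. Axes: x = out of the outer (handle) face, faces at +-18 mm; y = up when hung, top edge +75, bottom edge -75; z = to the hinge edge (+75), free edge -75. At the start it stands on its free edge: z up, y level, centre 75 mm high. It stands firmly on the free or the bottom edge.
- door_handle (a point): Middle of the door's handle: an upright wooden bar 19 mm thick and 72 mm long (along the door's y), on two posts on the outer face, at (54, 0, -47) mm from the door's centre in the door's axes; 26 mm clear between bar and face.
- knuckle_low (a point): Lower hinge knuckle of the door, a steel barrel 23 mm in diameter, 22 mm long along the door's y, with a 12.4 mm through bore. The point is the centre of the bore's lower mouth, at (0, -55, 90) mm from the door's centre in the door's axes; the barrel runs from there 22 mm along +y.
- knuckle_high (a point): Upper hinge knuckle, the same barrel; the point is the centre of its bore's lower mouth, at (0, 35, 90) mm from the door's centre in the door's axes: 90 mm above the lower one when upright.
- kiln: The fixed kiln, a grey steel box with a brick-lined square mouth in its front; origin under the box. Axes: -x = out of the front (plane at x = -120 mm), z up. Front: y -110 to 110 mm, beside it (y -111 to -196) a white control column set back 30 mm. 225 mm high, higher than the hung door (55 to 205 mm). Shut, the door's x points to the kiln's -x. No latch: friction alone holds the door.
- pin_low (a point): Foot of the kiln's lower hinge pin, 75 mm above the bench at (-141, 90) mm in the kiln's axes: an upright steel pin of 10 mm, 22 mm long, blunt with a 1.5 mm bevel, on a bracket 12 mm thick that reaches from the front to 10.5 mm beyond the pin's axis. Fully home, the lower knuckle's mouth rests on this point. The shut door extends from the pins to the kiln's -y.
- pin_high (a point): Foot of the upper hinge pin, the same kind, exactly 90 mm above the lower one. The underside of its bracket is 78 mm above the lower pin's foot, so the lower knuckle has to come in from the side, between the lower pin's tip and this bracket. The hung door turns freely between shut and more than 90 degrees open. Axes as the kiln's.
- soldering_brick: Bystander: white soldering brick 110 x 65 x 30 mm; origin at the centre of its underside.
- dapping_block: Bystander: steel cube of 50 mm with dimples; origin under its centre.
- crucible: Bystander: white bowl-shaped crucible 64 mm wide, 34 mm high; origin under its centre.
- hammer: Bystander: hammer 230 mm long, lying along its x axis, head (96 mm across, 26 mm high) at +x; origin under its middle.
- file: Bystander: file with wooden handle, 295 mm long, lying along its x axis, 26 mm high; origin under its middle.
- saw_frame: Bystander: piercing saw frame lying flat, 250 x 140 mm, 24 mm high; origin near its middle.
- flux_jar: Bystander: small amber jar, 52 mm wide, 62 mm high; origin under its centre.

How it is judged:
By the outcome, as a careful person would: the job done as asked, in the order asked, and still so for the second after the job is handed in, with the robot touching nothing.
It also fails if it takes over 72 s, if anything falls off the work surface, if the arm or the gripper's body presses on something with over 40 N, if the wrist force passes 120 N, or if a joint passes its speed limit or range.

### The arm

A 6-joint arm with a two-finger parallel gripper is mounted at the origin on the work surface. World frame = base frame: x ahead of the robot, y to its left, z up, the work surface at z = 0. Lengths are in mm, angles in degrees, forces in N, time in s.
With the tool pointing down it reaches from about 200 to 875 mm from the base axis. Payload 3.4 kg.
Tool frame: the origin (TCP) lies midway between the tips of the shut fingers; the grasp point (between the pads) lies 19 mm behind it (grip_depth is the distance from the TCP to the grasp point, in mm); z points along the fingers, y is the line along which they close (so a half turn about z gives the same grasp; the last joint's range is limited). The gripper opens to 94 mm and grips with 3 to 60 N. Pads are 16 mm wide; open, the fingers measure 119 mm over their backs; the gripper's body (75 mm by 177 mm) begins 78 mm behind the grasp point.
Start: joints at [-81.704, 15.808, 86.224, -0, 77.962, -6.933], TCP at [151.04, -554.845, 205.493] pointing down, gripper open.
Joint ranges: [-165.64, 165.64], [-43.16, 119.46], [12.63, 154.43], [-67.54, 247.53], [6.08, 155.33], [-154.97, 154.97]. Speed limits (degrees/s): [147.25, 147.25, 180, 180, 180, 180].

### API

Orientations are given as a 3x3 rotation matrix whose columns are the frame's x, y, z axes.
In Python, from rig import * gives the robot as it stands.
- The arm moves only by the tool play_rows, never from a script. Its argument "plan" is a list of rows, each a list of 3 entries, a list of its own where there are three numbers: the gripper command: -1 is shut, 1 is fully open, values between are in proportion, then the shift along the tool's x, y, z in mm, then the turn, a rotation vector about the tool's x, y, z in rad. In form: [[hand, [dx, dy, dz], [ax, ay, az]], ...]. A call has 1 to 12 rows; each row shifts and turns the commanded pose from where the row before left it, along the tool's axes as they then stand; what a row does not reach is not made up. A row lasts 1/10 s, in which the tool goes at most 50 mm and 8.59 degrees, less where a joint would pass 70% of its speed; a pose out of reach is approached as far as the arm can. A call with a gripper value outside its range is refused whole. The fingers move at their own pace and stop on an object; "newtons" is the grip in N (left out, the last holds). Time passes only in rows, so rows that do not move let the fingers close. It gives the time, the measured TCP pose, the force, the opening and the grip force at its end, in the units of the state.
- observe(): the state, without advancing time (a new reading comes with each control period).
- snapshot(name): name is "scene" or "top"; returns a dict with "image" (384x512x3 uint8, blue, green, red), "fx", "fy", "cx", "cy" (pixels), "pose" (4x4, takes a point from camera to world coordinates). Camera axes: x right, y down, z forward; pixel columns grow to the right and rows downward; lengths in mm; the calibration is good to about 2 mm. A picture is of the moment at which its call begins. There is no depth.
- finish_job(): hands the job in; it is judged then, once.
Trained networks look in a picture, given as the dict that the camera call returned (one of the last four; its "shot" number tells which), for a name from the list of things; names that differ only in an ending like _2 or _b are one class to them, and where a whole thing is asked for, a point or a joint stands for the part that bears it (a point fixed in the world has none). Each returns a list of dicts, best first, with "score" (0 to 1); they miss things now and then, are a little off and sometimes report something else, mostly with a low value. They report only what shows in the picture. A call takes as long as a camera call.
- trace(picture, label): "pixels" (384x512 bool, what is visible of it) and "pixel" ([column, row] in pixels, amid what is visible of it).
The state is a dict: "time_s": time; "q": joint angles; "dq": joint speeds; "effort": joint torques, N m; "ee_pos": TCP position; "tcp_rot": TCP orientation; "force": force on the tool from outside, world axes, zero at the start; "torque": the same for the moment, N m; "grip_width": opening from 0.0 (shut) to 1.0 (fully open); "finger_force": force on a finger pad.
Only numpy, scipy, OpenCV 4.12 (cv2) and the standard library are available. Lean on these libraries where they do the work, as an engineer would, in place of code of your own. Each camera call takes 0.05 s, during which the arm holds its last target. There are 200 camera calls.

## Working session

There is one attempt and no reset: what is moved stays moved. The work goes in short steps, Python scripts to look and compute and a tool call to move; the robot and the scene stay as the last step left them, time stands still between calls to the robot, and variables do not carry over. Pictures are saved under pics/ and viewed, at most 12 in all, crops included, and the job is handed in when it is done.

Besides the shell and the picture viewer there is one more tool, called after "Emit:" by a JSON object that holds its "fn" and its "kwargs". play_rows: Moves the arm, as the interface text tells. Its arguments: {"type":"object","properties":{"plan":{"type":"array"},"newtons":{"type":"number"}},"required":["plan"]}

```bash
ls; mkdir -p pics; python3 - <<'E'
from rig import *
import cv2,numpy as np
o=observe();print(o)
for n in ["scene","top"]:
    s=snapshot(n);cv2.imwrite(f"pics/{n}0.png",cv2.resize(s["image"],(800,600),interpolation=cv2.INTER_CUBIC))
    print(n,s["fx"],s["fy"],s["cx"],s["cy"],np.round(s["pose"],3).tolist())
    for l in ["door_center","door_handle","knuckle_low","knuckle_high","kiln","pin_low","pin_high"]:
        for r in trace(s,l)[:2]: 
            ys,xs=np.nonzero(r["pixels"]);print(l,round(r["score"],2),r["pixel"],len(xs),(xs.min(),xs.max(),ys.min(),ys.max()) if len(xs) else 0)
E
```

```text
pics
{'time_s': 0.0, 'q': array([-8.17032691e+01,  1.58464159e+01,  8.62929966e+01, -1.08323744e-03,
        7.79632539e+01, -6.93206404e+00]), 'dq': array([-0.02255282,  0.01693954,  0.04869263, -0.01639521, -0.03616824,
        0.07519187]), 'effort': array([-3.75901465e-03, -4.04596353e+01, -2.37233269e+01,  6.97913021e-02,
        3.45806102e-02, -1.24713401e-04]), 'ee_pos': array([ 150.95032495, -554.24700482,  204.63223102]), 'tcp_rot': array([[ 9.64883592e-01,  2.62677704e-01, -2.76862505e-04],
       [ 2.62677776e-01, -9.64881988e-01,  1.77044305e-03],
       [ 1.97916273e-04, -1.78099708e-03, -9.99998394e-01]]), 'force': array([ 0.5036462 , -0.49176861, -0.43160722]), 'torque': array([ 0.00889001, -0.00428425, -0.05317161]), 'finger_force': 0.0, 'grip_width': 1.001269555641689}
scene 361.8739353216119 361.8739353216119 258.2041588479509 181.7891704185036 [[0.055, 0.573, -0.818, 1335.959], [0.998, -0.049, 0.032, -121.962], [-0.021, -0.818, -0.574, 665.802], [0.0, 0.0, 0.0, 1.0]]
door_center 0.72 [199.6, 195.9] 2891 (np.int64(168), np.int64(227), np.int64(161), np.int64(222))

[... 1315 characters left out ...]
0), np.int64(170), np.int64(214))
door_handle 0.47 [415.3, 171.1] 591 (np.int64(366), np.int64(418), np.int64(128), np.int64(213))
knuckle_low 0.63 [320.0, 188.5] 1536 (np.int64(289), np.int64(350), np.int64(170), np.int64(214))
knuckle_high 0.71 [316.6, 190.4] 1610 (np.int64(288), np.int64(351), np.int64(169), np.int64(214))
knuckle_high 0.47 [222.5, 219.9] 879 (np.int64(207), np.int64(237), np.int64(203), np.int64(243))
kiln 0.95 [100.6, 145.1] 13946 (np.int64(34), np.int64(161), np.int64(75), np.int64(213))
pin_low 0.79 [99.0, 147.0] 14188 (np.int64(34), np.int64(162), np.int64(75), np.int64(214))
pin_high 0.98 [99.6, 151.8] 14092 (np.int64(34), np.int64(162), np.int64(75), np.int64(213))
```

View pics/scene0.png

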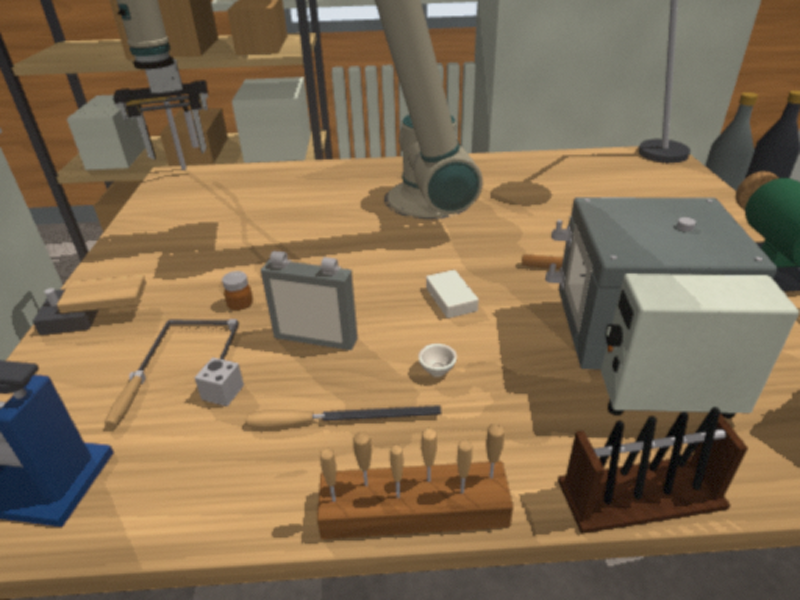

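View pics/top0.png

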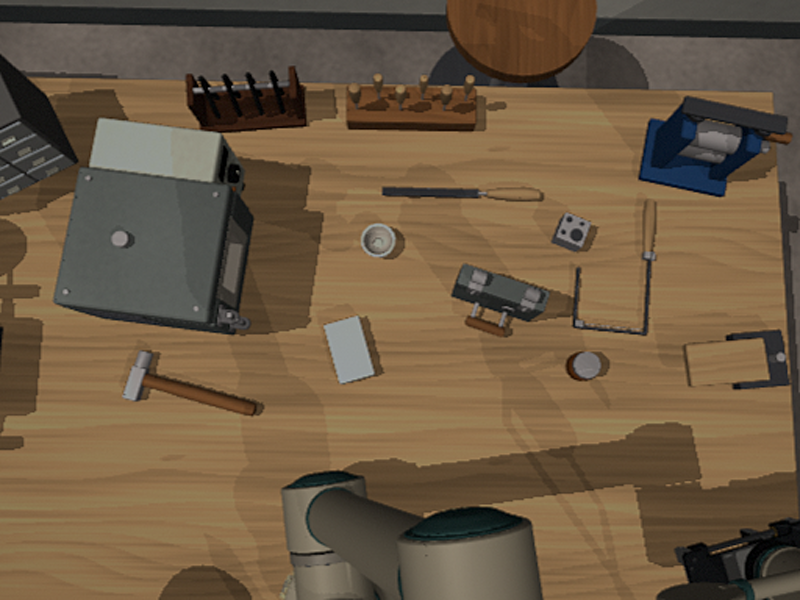

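The scene view shows the door at about (310,305), knuckles up, and the kiln at about (660,300) with its pins at (560,228) and (553,270). In the top view (up = +x, left = +y) the door is at (500,295) with its handle facing the robot. The kiln pins are at its near right corner, about (235,320). Next I fit the poses to the silhouettes and look at crops.

```bash
cat > h.py <<'E'
import numpy as np, cv2
from scipy.optimize import minimize
def proj(s,P):
    T=np.linalg.inv(s["pose"]); p=P@T[:3,:3].T+T[:3,3]
    return np.c_[s["fx"]*p[:,0]/p[:,2]+s["cx"], s["fy"]*p[:,1]/p[:,2]+s["cy"]]
def box(x0,x1,y0,y1,z0,z1): return np.array([[x,y,z] for x in(x0,x1) for y in(y0,y1) for z in(z0,z1)],float)
def cyl(c,a,r,l):
    c=np.array(c,float);t=np.linspace(0,2*np.pi,16,endpoint=False);i,j=[k for k in range(3) if k!=a]
    P=[]
    for e in(0,l):
        Q=np.tile(c,(16,1));Q[:,a]+=e;Q[:,i]+=r*np.cos(t);Q[:,j]+=r*np.sin(t);P.append(Q)
    return np.vstack(P)
DOOR=[box(-18,18,-75,75,-75,75),cyl((0,-55,90),1,11.5,22),cyl((0,35,90),1,11.5,22),box(-4,4,-55,-33,75,90),box(-4,4,35,57,75,90),
      cyl((54,-36,-47),1,9.5,72),box(18,54,-27,-21,-50,-44),box(18,54,21,27,-50,-44)]
def Rz(a): c,s=np.cos(a),np.sin(a); return np.array([[c,-s,0],[s,c,0],[0,0,1]])
R0=np.array([[-1,0,0],[0,-1,0],[0,0,1.]])      # door start nominal: x=-X,y=-Y,z=Z
R1=np.array([[-1,0,0],[0,0,1],[0,1,0.]])        # upright, nominal 90deg open: x=-X, y=Z, z=Y
RK=np.array([[0,-1,0],[1,0,0],[0,0,1.]])        # kiln nominal: x=+Y, y=-X
def sil(s,parts,R,t,k=4):
    m=np.zeros((384*k,512*k),np.uint8)
    for P in parts:
        u=(proj(s,P@R.T+t)+.5)*k
        cv2.fillConvexPoly(m,cv2.convexHull(np.round(u).astype(np.int32)),1)
    return cv2.resize(m.astype(np.float32),(512,384),interpolation=cv2.INTER_AREA)
def cost(shots,masks,parts,R,t):
    c=0
    for s,m in zip(shots,masks):
        a=sil(s,parts,R,t); c+=np.abs(a-m).sum()/m.sum()
    return c
def fit(f,x0,st):
    x=np.array(x0,float);st=np.array(st,float)
    for k in(1,.3,.1):
        S=np.vstack([x]+[x+k*st*e for e in np.eye(len(x))])
        r=minimize(f,x,method="Nelder-Mead",options=dict(initial_simplex=S,xatol=.02,fatol=1e-5,maxiter=400));x=r.x
    return r
E
cat > m0.py <<'E'
from rig import *; from h import *
S=[snapshot("scene"),snapshot("top")]
M=[trace(s,"door_center")[0]["pixels"].astype(np.float32) for s in S]
r=fit(lambda v:cost(S,M,DOOR,Rz(v[2]/57.3)@R0,np.array([v[0],v[1],75])),[500,-230,-10],[15,15,8]);print("door",r.x,r.fun)
K=[trace(s,"kiln")[0]["pixels"].astype(np.float32) for s in S]
def kp(d,ch,cd,cb): return [box(-120,d,-110,110,8,225),box(-90,cd,-196,-111,cb,ch),box(-152,-120,80,100,63,75),box(-152,-120,80,100,153,165),cyl((-141,90,75),2,5,22),cyl((-141,90,165),2,5,22)]
r=fit(lambda v:cost(S,K,kp(*v[3:]),Rz(v[2]/57.3)@RK,np.array([v[0],v[1],0])),[480,270,-5,120,190,120,15],[15,15,8,20,20,20,8]);print("kiln",r.x,r.fun)
kx,ky,ka=r.x[:3];R=Rz(ka/57.3)@RK
for z in(75,97,165,187):
    p=R@[-141,90,z]+[kx,ky,0];print("pin",z,p,[proj(s,p[None])[0] for s in S])
def crop(s,c,w):
    h=w*3//4;x=int(c[0]-w/2);y=int(c[1]-h/2);print("crop",x,y,400/w)
    return cv2.resize(s["image"][y:y+h,x:x+w],(400,300),interpolation=cv2.INTER_CUBIC)
a=np.hstack([crop(S[0],(358,160),60),crop(S[1],(146,200),60)]);b=np.hstack([crop(S[0],(198,190),80),crop(S[1],(320,189),80)])
cv2.imwrite("pics/c1.png",np.vstack([a,b]))
E
time python3 m0.py
```

```text
door [ 543.25786265 -253.43615     -18.47502378] 0.10640418529510498
kiln [591.50768891 320.26442171  -5.67671094 110.14086435 213.25426007
  99.41949682  -8.3774348 ] 0.11176177859306335
pin 75 [488.00296607 188.85752559  75.        ] [array([354.18574374, 175.77696739]), array([153.15794748, 205.43249602])]
pin 97 [488.00296607 188.85752559  97.        ] [array([355.19669125, 169.38029182]), array([151.42787586, 204.48376543])]
pin 165 [488.00296607 188.85752559 165.        ] [array([358.4843732 , 148.57779277]), array([145.68157683, 201.3326302 ])]
pin 187 [488.00296607 188.85752559 187.        ] [array([359.60421406, 141.49210476]), array([143.68125805, 200.23570242])]
crop 328 137 6.666666666666667
crop 116 177 6.666666666666667
crop 158 160 5.0
crop 280 159 5.0
real	0m7.654s
user	0m6.446s
sys	0m1.293s
```

View pics/c1.png

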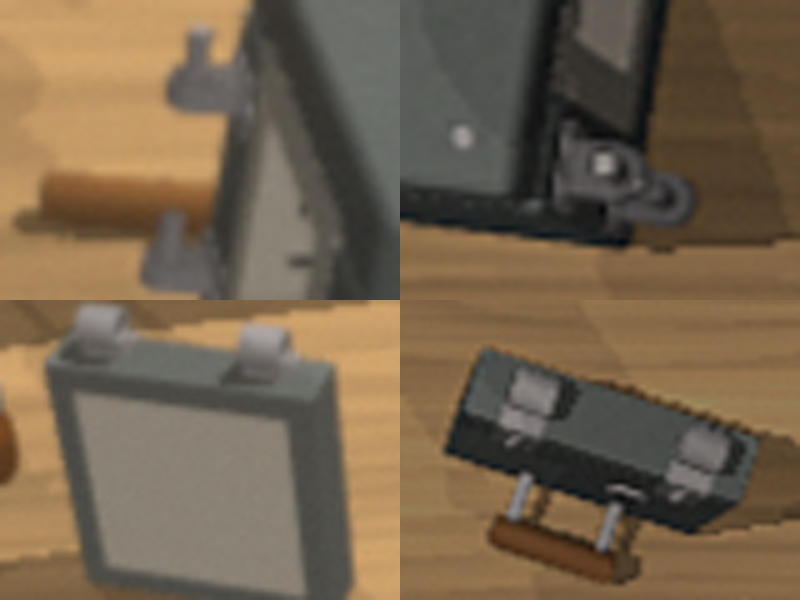

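The crops show the pins: upper tip at scene (357.5,141.2) and top (146.1,201.1), lower tip at scene (353.5,168.6). They also show clear door corners. I'll refine door and pins with these points.

```bash
cat > m1.py <<'E'
from rig import *; from h import *
from scipy.optimize import least_squares
S=[snapshot("scene"),snapshot("top")]
D=[(1,(0,-44,101),(307.1,176.0)),(1,(0,46,101),(340.5,187.2)),(1,(-18,-75,75),(296.9,168.5)),(1,(-18,75,75),(350.5,185.5)),(1,(54,0,-37.5),(310.6,208.5)),
 (0,(-18,75,75),(167.1,173)),(0,(-18,-75,75),(222,179.9)),(0,(-18,75,-75),(176.5,216)),(0,(18,-75,75),(224.7,173.1))]
def f(v):
    R=Rz(v[2]/57.3)@R0;return np.concatenate([proj(S[i],(R@np.array(p)+[v[0],v[1],75])[None])[0]-u for i,p,u in D])
r=least_squares(f,[543,-253,-18],loss="soft_l1");print(r.x);print(np.round(r.fun.reshape(-1,2),1).tolist())
def ray(s,u,z):
    d=s["pose"][:3,:3]@[(u[0]-s["cx"])/s["fx"],(u[1]-s["cy"])/s["fy"],1];o=s["pose"][:3,3];return o+d*(z-o[2])/d[2]
print("hi",ray(S[0],(357.5,141.2),187),ray(S[1],(146.1,201.1),187)); print("lo",ray(S[0],(353.5,168.6),97),ray(S[1],(156.3,205.2),97))
for n in["soldering_brick","crucible","flux_jar","dapping_block","saw_frame","hammer"]:
    t=trace(S[1],n)
    if t:
        ys,xs=np.nonzero(t[0]["pixels"]);print(n,round(t[0]["score"],2),np.round([ray(S[1],(xs.min(),ys.max()),20)[:2],ray(S[1],(xs.max(),ys.min()),20)[:2]]).tolist())
E
python3 m1.py
```

```text
[ 543.10719953 -252.99900625  -17.22489669]
[[-1.2, 0.2], [-0.3, 0.0], [-1.5, -0.8], [0.7, 0.2], [-0.7, -0.5], [-1.1, -0.7], [-1.4, -0.6], [-1.7, 0.3], [0.4, -1.5]]
hi [485.87461923 183.70605369 187.        ] [485.95737443 182.84570399 187.        ]
lo [483.58653151 185.18148644  97.        ] [486.29251806 175.96162728  97.        ]
soldering_brick 0.98 [[386.0, 47.0], [507.0, -39.0]]
crucible 0.69 [[619.0, -14.0], [678.0, -73.0]]
flux_jar 0.56 [[400.0, -387.0], [448.0, -445.0]]
dapping_block 0.56 [[633.0, -363.0], [705.0, -431.0]]
saw_frame 0.89 [[482.0, -397.0], [731.0, -554.0]]
hammer 0.89 [[327.0, 398.0], [443.0, 171.0]]
```

```bash
cat > p.py <<'E'
from rig import *; import numpy as np
from scipy.spatial.transform import Rotation as Ro
def down(azx):
    a=np.radians(azx); x=np.array([np.cos(a),np.sin(a),0]); z=np.array([0,0,-1.]); return np.c_[x,np.cross(z,x),z]
def rows(T,R=None,n=None,hand=1,mm=45,P0=None,R0=None):
    """straight-line rows from measured (or given) pose to position T, rotation R"""
    o=observe();P=o["ee_pos"] if P0 is None else np.array(P0,float);Q=o["tcp_rot"] if R0 is None else R0
    R=Q if R is None else R
    w=Ro.from_matrix(Q.T@R).as_rotvec(); d=np.array(T,float)-P
    n=n or int(max(np.ceil(np.linalg.norm(d)/mm),np.ceil(np.linalg.norm(w)/.14),1))
    print("n",n,"d",np.round(d,1),"w",np.round(w,3),"w/n",np.round(w/n,3).tolist())
    out=[];C=Q
    for i in range(n):
        out.append([hand,np.round(C.T@d/n,1).tolist(),np.round(w/n,3).tolist()]); C=C@Ro.from_rotvec(w/n).as_matrix()
    if np.linalg.norm(w)<1e-3: print(n,"x",out[0])
    else: print(out)
def st():
    o=observe();print("t",round(o["time_s"],2),"q",np.round(o["q"],1),"p",np.round(o["ee_pos"],1),"F",np.round(o["force"],1),"g",round(o["grip_width"]*94,1),round(o["finger_force"],1),"\n",np.round(o["tcp_rot"],3).tolist())
E
python3 -c "
from p import *
rows([541,-262,220],down(72.5),n=11)"
```

```text
n 11 d [390.  292.8  14.5] w [ 0.  0. -1.] w/n [0.0, 0.0, -0.091]
[[1, [41.2, -16.4, -1.3], [0.0, 0.0, -0.091]], [1, [42.5, -12.6, -1.3], [0.0, 0.0, -0.091]], [1, [43.5, -8.7, -1.3], [0.0, 0.0, -0.091]], [1, [44.1, -4.7, -1.3], [0.0, 0.0, -0.091]], [1, [44.3, -0.7, -1.3], [0.0, 0.0, -0.091]], [1, [44.2, 3.4, -1.3], [0.0, 0.0, -0.091]], [1, [43.7, 7.4, -1.3], [0.0, 0.0, -0.091]], [1, [42.9, 11.3, -1.3], [0.0, 0.0, -0.091]], [1, [41.7, 15.1, -1.3], [0.0, 0.0, -0.091]], [1, [40.1, 18.9, -1.3], [0.0, 0.0, -0.091]], [1, [38.2, 22.4, -1.3], [0.0, 0.0, -0.091]]]
```

Emit:
{"fn": "play_rows", "kwargs": {"plan": [[1, [41.2, -16.4, -1.3], [0, 0, -0.091]], [1, [42.5, -12.6, -1.3], [0, 0, -0.091]], [1, [43.5, -8.7, -1.3], [0, 0, -0.091]], [1, [44.1, -4.7, -1.3], [0, 0, -0.091]], [1, [44.3, -0.7, -1.3], [0, 0, -0.091]], [1, [44.2, 3.4, -1.3], [0, 0, -0.091]], [1, [43.7, 7.4, -1.3], [0, 0, -0.091]], [1, [42.9, 11.3, -1.3], [0, 0, -0.091]], [1, [41.7, 15.1, -1.3], [0, 0, -0.091]], [1, [40.1, 18.9, -1.3], [0, 0, -0.091]], [1, [38.2, 22.4, -1.3], [0, 0, -0.091]], [1, [0, 0, 0], [0, 0, 0]]]}}

```text
time_s: 2.7
ee_pos: [544.7, -258.2, 219.6]
tcp_rot: [[0.293, 0.956, 0.003], [0.956, -0.293, 0.002], [0.002, 0.002, -1.0]]
force: [-0.3, -0.2, -0.2]
grip_width: 1.003
finger_force: 0.0
```

```bash
python3 -c "
from p import *
st();rows([541,-262,84],down(72.5),n=6)"
```

```text
t 2.7 q [-32.1  17.8  81.4   0.2  80.8 -15. ] p [ 544.7 -258.2  219.6] F [-0.3 -0.2 -0.2] g 94.3 0.0 
 [[0.293, 0.956, 0.003], [0.956, -0.293, 0.002], [0.002, 0.002, -1.0]]
n 6 d [  -3.7   -3.8 -135.6] w [ 0.002 -0.002  0.008] w/n [0.0, -0.0, 0.001]
[[1, [-0.8, -0.5, 22.6], [0.0, -0.0, 0.001]], [1, [-0.8, -0.4, 22.6], [0.0, -0.0, 0.001]], [1, [-0.8, -0.4, 22.6], [0.0, -0.0, 0.001]], [1, [-0.8, -0.4, 22.6], [0.0, -0.0, 0.001]], [1, [-0.8, -0.4, 22.6], [0.0, -0.0, 0.001]], [1, [-0.8, -0.4, 22.6], [0.0, -0.0, 0.001]]]
```

Emit:
{"fn": "play_rows", "kwargs": {"plan": [[1, [-0.8, -0.5, 22.6], [0, 0, 0.001]], [1, [-0.8, -0.5, 22.6], [0, 0, 0.001]], [1, [-0.8, -0.5, 22.6], [0, 0, 0.001]], [1, [-0.8, -0.5, 22.6], [0, 0, 0.001]], [1, [-0.8, -0.5, 22.6], [0, 0, 0.001]], [1, [-0.8, -0.5, 22.6], [0, 0, 0.001]], [1, [0, 0, 0], [0, 0, 0]], [-0.05, [0, 0, 0], [0, 0, 0]], [-0.15, [0, 0, 0], [0, 0, 0]], [-0.3, [0, 0, 0], [0, 0, 0]], [-0.5, [0, 0, 0], [0, 0, 0]], [-0.5, [0, 0, 0], [0, 0, 0]]], "newtons": 50}}

```text
time_s: 3.9
ee_pos: [536.7, -265.5, 84.9]
tcp_rot: [[0.305, 0.952, 0.001], [0.952, -0.305, -0.001], [-0.0, 0.001, -1.0]]
force: [0.2, -0.9, 0.8]
grip_width: 0.612
finger_force: 0.0
```

Emit:
{"fn": "play_rows", "kwargs": {"plan": [[-1, [0, 0, 0], [0, 0, 0]], [-1, [0, 0, 0], [0, 0, 0]], [-1, [0, 0, 0], [0, 0, 0]], [-1, [0, 0, 0], [0, 0, 0]], [-1, [0, 0, 0], [0, 0, 0]]], "newtons": 60}}

```text
time_s: 4.4
ee_pos: [537.2, -265.6, 84.4]
tcp_rot: [[0.305, 0.952, 0.002], [0.952, -0.305, -0.001], [-0.0, 0.002, -1.0]]
force: [2.6, -0.3, 1.2]
grip_width: 0.381
finger_force: 60.0
```

```bash
python3 -c "
from p import *
st();o=observe()
rows([377.6,-115.6,175],down(-27),n=14,hand=-1,P0=o['ee_pos']+[0,0,80])"
```

```text
t 4.4 q [-33.   22.9  93.7   0.   63.4 -15.2] p [ 537.2 -265.6   84.4] F [ 2.6 -0.3  1.2] g 35.8 60.0 
 [[0.305, 0.952, 0.002], [0.952, -0.305, -0.001], [-0.0, 0.002, -1.0]]
n 14 d [-159.6  150.    10.6] w [ 1.000e-03 -1.000e-03  1.732e+00] w/n [0.0, -0.0, 0.124]
[[-1, [6.7, -14.1, -0.8], [0.0, -0.0, 0.124]], [-1, [4.9, -14.8, -0.8], [0.0, -0.0, 0.124]], [-1, [3.1, -15.3, -0.8], [0.0, -0.0, 0.124]], [-1, [1.1, -15.6, -0.8], [0.0, -0.0, 0.124]], [-1, [-0.8, -15.6, -0.8], [0.0, -0.0, 0.124]], [-1, [-2.7, -15.4, -0.8], [0.0, -0.0, 0.124]], [-1, [-4.6, -15.0, -0.8], [0.0, -0.0, 0.124]], [-1, [-6.4, -14.3, -0.8], [0.0, -0.0, 0.124]], [-1, [-8.1, -13.4, -0.8], [0.0, -0.0, 0.124]], [-1, [-9.7, -12.3, -0.8], [0.0, -0.0, 0.124]], [-1, [-11.1, -11.0, -0.8], [0.0, -0.0, 0.124]], [-1, [-12.4, -9.5, -0.8], [0.0, -0.0, 0.124]], [-1, [-13.5, -7.9, -0.8], [0.0, -0.0, 0.124]], [-1, [-14.4, -6.2, -0.8], [0.0, -0.0, 0.124]]]
```

Emit:
{"fn": "play_rows", "kwargs": {"plan": [[-1, [0, 0, -10], [0, 0, 0]], [-1, [0, 0, -20], [0, 0, 0]], [-1, [0, 0, -25], [0, 0, 0]], [-1, [0, 0, -25], [0, 0, 0]]]}}

```text
time_s: 4.8
ee_pos: [534.5, -264.3, 163.5]
tcp_rot: [[0.305, 0.952, -0.005], [0.952, -0.305, 0.002], [0.001, -0.005, -1.0]]
force: [0.9, -0.2, -6.1]
grip_width: 0.377
finger_force: 60.0
```

Emit:
{"fn": "play_rows", "kwargs": {"plan": [[-1, [6.7, -14.1, -0.8], [0, 0, 0.124]], [-1, [4.9, -14.8, -0.8], [0, 0, 0.124]], [-1, [3.1, -15.3, -0.8], [0, 0, 0.124]], [-1, [1.1, -15.6, -0.8], [0, 0, 0.124]], [-1, [-0.8, -15.6, -0.8], [0, 0, 0.124]], [-1, [-2.7, -15.4, -0.8], [0, 0, 0.124]], [-1, [-4.6, -15.0, -0.8], [0, 0, 0.124]], [-1, [-6.4, -14.3, -0.8], [0, 0, 0.124]], [-1, [-8.1, -13.4, -0.8], [0, 0, 0.124]], [-1, [-9.7, -12.3, -0.8], [0, 0, 0.124]], [-1, [-11.1, -11.0, -0.8], [0, 0, 0.124]], [-1, [-12.4, -9.5, -0.8], [0, 0, 0.124]]]}}

```text
time_s: 6.0
ee_pos: [397.5, -135.3, 173.0]
tcp_rot: [[0.973, -0.23, -0.004], [-0.23, -0.973, 0.002], [-0.004, -0.001, -1.0]]
force: [0.2, -1.0, -5.7]
grip_width: 0.378
finger_force: 60.0
```

Emit:
{"fn": "play_rows", "kwargs": {"plan": [[-1, [-13.5, -7.9, -0.8], [0, 0, 0.124]], [-1, [-14.4, -6.2, -0.8], [0, 0, 0.124]], [-1, [0, 0, 0], [0, 0, 0]], [-1, [0, 0, 0], [0, 0, 0]]]}}

```text
time_s: 6.4
ee_pos: [376.6, -114.9, 175.1]
tcp_rot: [[0.89, -0.455, -0.001], [-0.455, -0.89, -0.0], [-0.001, 0.0, -1.0]]
force: [0.9, -0.0, -5.9]
grip_width: 0.379
finger_force: 60.0
```

```bash
python3 -c "
from p import *
st()"
```

```text
t 6.4 q [-27.1   1.2 108.8  -0.   70.   90. ] p [ 376.6 -114.9  175.1] F [ 0.9 -0.  -5.9] g 35.6 60.0 
 [[0.89, -0.455, -0.001], [-0.455, -0.89, -0.0], [-0.001, 0.0, -1.0]]
```

Emit:
{"fn": "play_rows", "kwargs": {"plan": [[-1, [0, 0, 0], [0, -0.13, 0]], [-1, [0, 0, 0], [0, -0.13, 0]], [-1, [0, 0, 0], [0, -0.13, 0]], [-1, [0, 0, 0], [0, -0.13, 0]], [-1, [0, 0, 0], [0, -0.13, 0]], [-1, [0, 0, 0], [0, -0.13, 0]], [-1, [0, 0, 0], [0, 0, 0]]]}}

```text
time_s: 7.1
ee_pos: [380.8, -117.6, 169.1]
tcp_rot: [[0.632, -0.457, -0.626], [-0.324, -0.889, 0.323], [-0.704, -0.001, -0.71]]
force: [0.0, 0.8, -6.5]
grip_width: 0.377
finger_force: 60.0
```

```bash
python3 -c "
from p import *
st()"
```

```text
t 7.1 q [-27.2  29.9  85.7   0.  109.2  90. ] p [ 380.8 -117.6  169.1] F [ 0.   0.8 -6.5] g 35.5 60.0 
 [[0.632, -0.457, -0.626], [-0.324, -0.889, 0.323], [-0.704, -0.001, -0.71]]
```

Emit:
{"fn": "play_rows", "kwargs": {"plan": [[-1, [0, 0, 0], [0, -0.13, 0]], [-1, [0, 0, 0], [0, -0.13, 0]], [-1, [0, 0, 0], [0, -0.13, 0]], [-1, [0, 0, 0], [0, -0.13, 0]], [-1, [0, 0, 0], [0, -0.13, 0]], [-1, [0, 0, 0], [0, -0.13, 0]], [-1, [0, 0, 0], [0, 0, 0]], [-1, [0, 0, 0], [0, 0, 0]]]}}

```text
time_s: 7.9
ee_pos: [377.5, -115.3, 174.5]
tcp_rot: [[0.016, -0.458, -0.889], [-0.008, -0.889, 0.458], [-1.0, -0.001, -0.018]]
force: [-0.2, 0.5, -5.5]
grip_width: 0.381
finger_force: 60.0
```

```bash
python3 - <<'E'
from p import *; from h import cv2
st()
S=[snapshot("scene"),snapshot("top")]
a=S[0]["image"][90:290,110:380];b=S[1]["image"][100:330,140:410]
r=lambda i:cv2.resize(i,(400,int(i.shape[0]*400/i.shape[1])),interpolation=cv2.INTER_CUBIC)
a,b=r(a),r(b);h=min(len(a),len(b));cv2.imwrite("pics/c2.png",np.hstack([a[:h],b[:h]]))
E
```

```text
t 7.9 q [-2.720e+01  5.370e+01  7.850e+01  1.000e-01  1.367e+02  9.000e+01] p [ 377.5 -115.3  174.5] F [-0.2  0.5 -5.5] g 35.8 60.0 
 [[0.016, -0.458, -0.889], [-0.008, -0.889, 0.458], [-1.0, -0.001, -0.018]]
```

View pics/c2.png

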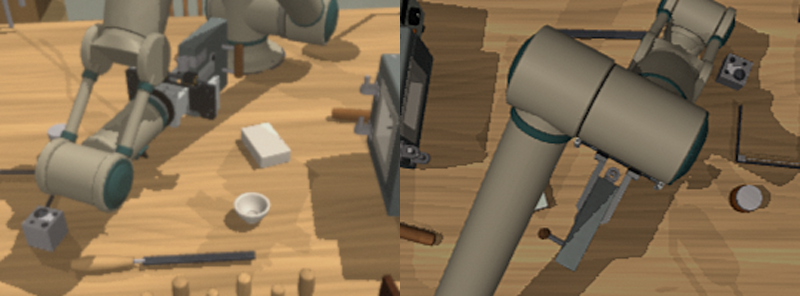

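The door is held level between pads at about crop (195,60). The wrist drum at (85,175) sits close to the dapping block at (45,230). I need the clearance before lowering.

```bash
python3 - <<'E'
from rig import *; from h import *
S=[snapshot("scene"),snapshot("top")]
def ray(s,u,z):
    d=s["pose"][:3,:3]@[(u[0]-s["cx"])/s["fx"],(u[1]-s["cy"])/s["fy"],1];o=s["pose"][:3,3];return np.round(o+d*(z-o[2])/d[2])
k=.675
f0=lambda x,y:(110+x*k,90+y*k); f1=lambda x,y:(140+(x-400)*k,100+y*k)
print("drum axis left/right end",ray(S[0],f0(45,172),175),ray(S[0],f0(115,185),175))
print("top view drum corners",[ray(S[1],f1(*u),175) for u in[(735,15),(665,0),(715,75)]])
print("block",[ray(S[1],f1(*u),50) for u in[(722,58),(748,55),(717,78),(742,90)]])
# door fit, upright, hinge outward
M=[trace(s,"door_center")[0]["pixels"] for s in S];print([m.sum() for m in M])
E
```

```text
drum axis left/right end [ 707. -355.  175.] [ 745. -249.  175.]
top view drum corners [array([ 731., -366.,  175.]), array([ 756., -245.,  175.]), array([ 624., -330.,  175.])]
block [array([ 687., -370.,   50.]), array([ 694., -420.,   50.]), array([ 648., -360.,   50.]), array([ 626., -407.,   50.])]
[np.int64(1106), np.int64(1255)]
```

Emit:
{"fn": "play_rows", "kwargs": {"plan": [[-1, [0, -5, 17.5], [0, -0.009, 0]], [-1, [0, -5, 17.5], [0, -0.009, 0]], [-1, [0, 0, 0], [0, 0, 0]], [-1, [20, 0, 0], [0, 0, 0]], [-1, [20, 0, 0], [0, 0, 0]], [-1, [20, 0, 0], [0, 0, 0]], [-1, [16, 0, 0], [0, 0, 0]], [-1, [4, 0, 0], [0, 0, 0]], [-1, [0, 0, 0], [0, 0, 0]]]}}

```text
time_s: 9.1
ee_pos: [350.1, -90.0, 94.3]
tcp_rot: [[-0.009, -0.458, -0.889], [0.004, -0.889, 0.458], [-1.0, 0.0, 0.01]]
force: [0.6, -0.6, -6.3]
grip_width: 0.38
finger_force: 60.0
```

```bash
python3 - <<'E'
from p import *
st()
E
```

```text
t 9.1 q [-26.4  58.8  84.2   1.1 127.6  90.6] p [350.1 -90.   94.3] F [ 0.6 -0.6 -6.3] g 35.7 60.0 
 [[-0.009, -0.458, -0.889], [0.004, -0.889, 0.458], [-1.0, 0.0, 0.01]]
```

Emit:
{"fn": "play_rows", "kwargs": {"plan": [[-1, [1.5, 0, 0], [0, 0.01, 0]], [-1, [1.5, 0, 0], [0, 0, 0]], [-1, [1.5, 0, 0], [0, 0, 0]], [-1, [0, 0, 0], [0, 0, 0]]]}}

```text
time_s: 9.5
ee_pos: [350.2, -89.9, 90.8]
tcp_rot: [[0.003, -0.457, -0.889], [-0.002, -0.889, 0.457], [-1.0, 0.0, -0.004]]
force: [0.5, 0.0, -5.7]
grip_width: 0.38
finger_force: 60.0
```

Emit:
{"fn": "play_rows", "kwargs": {"plan": [[-1, [1, 0, 0], [0, 0, 0]], [-1, [1, 0, 0], [0, 0, 0]], [-1, [0, 0, 0], [0, 0, 0]]]}}

```text
time_s: 9.8
ee_pos: [350.1, -89.9, 88.5]
tcp_rot: [[0.002, -0.458, -0.889], [-0.001, -0.889, 0.458], [-1.0, 0.0, -0.003]]
force: [0.9, -0.5, -6.7]
grip_width: 0.382
finger_force: 60.0
```

Emit:
{"fn": "play_rows", "kwargs": {"plan": [[-1, [1, 0, 0], [0, 0, 0]], [-1, [0, 0, 0], [0, 0, 0]]]}}

```text
time_s: 10.0
ee_pos: [350.1, -89.9, 88.2]
tcp_rot: [[0.001, -0.458, -0.889], [-0.001, -0.889, 0.458], [-1.0, 0.0, -0.001]]
force: [0.1, -0.7, -4.4]
grip_width: 0.379
finger_force: 60.0
```

Emit:
{"fn": "play_rows", "kwargs": {"plan": [[-1, [1, 0, 0], [0, 0, 0]], [-1, [0, 0, 0], [0, 0, 0]]]}}

```text
time_s: 10.2
ee_pos: [350.1, -89.9, 88.0]
tcp_rot: [[-0.0, -0.458, -0.889], [0.0, -0.889, 0.458], [-1.0, -0.0, 0.0]]
force: [2.6, -1.9, -1.9]
grip_width: 0.383
finger_force: 60.0
```

Emit:
{"fn": "play_rows", "kwargs": {"plan": [[-1, [1, 0, 0], [0, 0, 0]], [-1, [0, 0, 0], [0, 0, 0]]]}}

```text
time_s: 10.4
ee_pos: [350.2, -90.0, 87.9]
tcp_rot: [[-0.001, -0.458, -0.889], [0.001, -0.889, 0.458], [-1.0, -0.0, 0.001]]
force: [3.5, -1.8, 4.8]
grip_width: 0.38
finger_force: 60.0
```

Emit:
{"fn": "play_rows", "kwargs": {"plan": [[-0.1, [-0.8, 0, 0], [0, 0, 0]], [0.2, [0, 0, 0], [0, 0, 0]], [0.6, [0, 0, 0], [0, 0, 0]], [1, [0, 0, 0], [0, 0, 0]], [1, [0, 0, 0], [0, 0, 0]], [1, [0, 0, 0], [0, 0, 0]], [1, [0, 0, 0], [0, 0, 0]]]}}

```text
time_s: 11.1
ee_pos: [350.1, -89.9, 86.4]
tcp_rot: [[0.002, -0.458, -0.889], [-0.001, -0.889, 0.458], [-1.0, 0.0, -0.003]]
force: [1.1, -0.1, -0.1]
grip_width: 0.918
finger_force: 0.0
```

Emit:
{"fn": "play_rows", "kwargs": {"plan": [[1, [0, 0, -10], [0, 0, 0]], [1, [0, 0, -15], [0, 0, 0]], [1, [-20, 0, 0], [0, 0, 0]], [1, [-35, 0, 0], [0, 0, 0]], [1, [-40, 0, 0], [0, 0, 0]], [1, [-45, 0, 0], [0, 0, 0]], [1, [0, 0, 0], [0, 0, 0]], [1, [0, 0, 0], [0, 0, 0]]]}}

```text
time_s: 11.9
ee_pos: [371.8, -101.0, 227.9]
tcp_rot: [[0.006, -0.457, -0.889], [-0.003, -0.889, 0.457], [-1.0, 0.0, -0.007]]
force: [-0.2, -0.8, -0.5]
grip_width: 1.0
finger_force: 0.0
```

```bash
python3 - <<'E'
from p import *; from h import *
st()
S=[snapshot("scene"),snapshot("top")]
M=[trace(s,"door_center")[0] for s in S];print([(round(m["score"],2),m["pixels"].sum()) for m in M])
a=S[0]["image"][90:240,180:380]
b=sil(S[0],DOOR,Rz(np.radians(-27.2-90))@R1,np.array([342,-86,75.]))
c,_=cv2.findContours((b>.5).astype(np.uint8),0,1); i=S[0]["image"].copy(); cv2.drawContours(i,c,-1,(0,0,255),1)
r=lambda i:cv2.resize(i,(400,300),interpolation=cv2.INTER_CUBIC)
cv2.imwrite("pics/c3.png",np.hstack([r(a),r(i[90:240,180:380])]))
E
```

```text
t 11.9 q [-26.4  49.7  79.6   1.3 140.3  91. ] p [ 371.8 -101.   227.9] F [-0.2 -0.8 -0.5] g 94.0 0.0 
 [[0.006, -0.457, -0.889], [-0.003, -0.889, 0.457], [-1.0, 0.0, -0.007]]
[(0.65, np.int64(1202)), (0.98, np.int64(1072))]
```

View pics/c3.png

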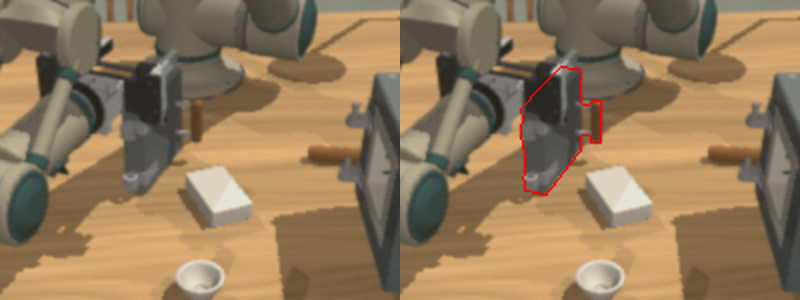

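The door stands upright right where the outline predicts, beside the brick, with its handle at about (197,120). Next I turn the tool down and regrasp the top edge.

```bash
python3 - <<'E'
from p import *
rows([342,-86,225],down(-27.2),n=12)
E
```

```text
n 12 d [-29.8  15.1  -0.9] w [-0.00e+00  1.57e+00 -1.00e-03] w/n [-0.0, 0.131, -0.0]
[[1, [0.1, 0.0, 2.8], [-0.0, 0.131, -0.0]], [1, [-0.3, 0.0, 2.8], [-0.0, 0.131, -0.0]], [1, [-0.6, 0.0, 2.7], [-0.0, 0.131, -0.0]], [1, [-1.0, 0.0, 2.6], [-0.0, 0.131, -0.0]], [1, [-1.3, 0.0, 2.4], [-0.0, 0.131, -0.0]], [1, [-1.6, 0.0, 2.3], [-0.0, 0.131, -0.0]], [1, [-1.9, 0.0, 2.0], [-0.0, 0.131, -0.0]], [1, [-2.2, 0.0, 1.8], [-0.0, 0.131, -0.0]], [1, [-2.4, 0.0, 1.5], [-0.0, 0.131, -0.0]], [1, [-2.5, 0.0, 1.1], [-0.0, 0.131, -0.0]], [1, [-2.7, 0.0, 0.8], [-0.0, 0.131, -0.0]], [1, [-2.8, 0.0, 0.4], [-0.0, 0.131, -0.0]]]
```

Emit:
{"fn": "play_rows", "kwargs": {"plan": [[1, [0.1, 0, 2.8], [0, 0.131, 0]], [1, [-0.3, 0, 2.8], [0, 0.131, 0]], [1, [-0.6, 0, 2.7], [0, 0.131, 0]], [1, [-1, 0, 2.6], [0, 0.131, 0]], [1, [-1.3, 0, 2.4], [0, 0.131, 0]], [1, [-1.6, 0, 2.3], [0, 0.131, 0]], [1, [-1.9, 0, 2], [0, 0.131, 0]], [1, [-2.2, 0, 1.8], [0, 0.131, 0]], [1, [-2.4, 0, 1.5], [0, 0.131, 0]], [1, [-2.5, 0, 1.1], [0, 0.131, 0]], [1, [-2.7, 0, 0.8], [0, 0.131, 0]], [1, [-2.8, 0, 0.4], [0, 0.131, 0]]]}}

```text
time_s: 13.3
ee_pos: [342.1, -85.7, 225.1]
tcp_rot: [[0.889, -0.458, 0.007], [-0.458, -0.889, -0.004], [0.008, 0.0, -1.0]]
force: [-0.4, -0.2, 0.5]
grip_width: 1.0
finger_force: 0.0
```

Emit:
{"fn": "play_rows", "kwargs": {"plan": [[1, [0, 0, 0], [0, 0, 0]], [1, [0, 0, 0], [0, 0, 0]], [1, [0, 0, 0], [0, 0, 0]]]}}

```text
time_s: 13.6
ee_pos: [343.4, -86.5, 225.1]
tcp_rot: [[0.889, -0.458, 0.002], [-0.458, -0.889, -0.001], [0.002, 0.0, -1.0]]
force: [0.4, 0.2, -0.1]
grip_width: 1.0
finger_force: 0.0
```

```bash
python3 - <<'E'
from p import *
st();rows([342,-86,96],down(-27.2),n=6)
E
```

```text
t 13.6 q [-25.4  -4.7 107.1  -0.   77.6  91.8] p [343.4 -86.5 225.1] F [ 0.4  0.2 -0.1] g 94.0 0.0 
 [[0.889, -0.458, 0.002], [-0.458, -0.889, -0.001], [0.002, 0.0, -1.0]]
n 6 d [  -1.4    0.5 -129.1] w [ 0.    -0.002 -0.001] w/n [0.0, -0.0, -0.0]
[[1, [-0.3, 0.0, 21.5], [0.0, -0.0, -0.0]], [1, [-0.3, 0.0, 21.5], [0.0, -0.0, -0.0]], [1, [-0.3, 0.0, 21.5], [0.0, -0.0, -0.0]], [1, [-0.3, 0.0, 21.5], [0.0, -0.0, -0.0]], [1, [-0.3, 0.0, 21.5], [0.0, -0.0, -0.0]], [1, [-0.3, 0.0, 21.5], [0.0, -0.0, -0.0]]]
```

Emit:
{"fn": "play_rows", "kwargs": {"plan": [[1, [-0.3, 0, 21.5], [0, 0, 0]], [1, [-0.3, 0, 21.5], [0, 0, 0]], [1, [-0.3, 0, 21.5], [0, 0, 0]], [1, [-0.3, 0, 21.5], [0, 0, 0]], [1, [-0.3, 0, 21.5], [0, 0, 0]], [1, [-0.3, 0, 21.5], [0, 0, 0]], [1, [0, 0, 0], [0, 0, 0]], [0, [0, 0, 0], [0, 0, 0]], [0, [0, 0, 0], [0, 0, 0]], [0, [0, 0, 0], [0, 0, 0]], [-0.1, [0, 0, 0], [0, 0, 0]], [-0.2, [0, 0, 0], [0, 0, 0]]], "newtons": 40}}

```text
time_s: 14.8
ee_pos: [341.4, -85.4, 96.9]
tcp_rot: [[0.889, -0.457, 0.005], [-0.457, -0.889, -0.003], [0.005, 0.0, -1.0]]
force: [0.0, 0.4, 0.6]
grip_width: 0.611
finger_force: 0.0
```

Emit:
{"fn": "play_rows", "kwargs": {"plan": [[-1, [0, 0, 0], [0, 0, 0]], [-1, [0, 0, 0], [0, 0, 0]], [-1, [0, 0, 0], [0, 0, 0]], [-1, [0, 0, 0], [0, 0, 0]]], "newtons": 60}}

```text
time_s: 15.2
ee_pos: [341.0, -85.3, 96.5]
tcp_rot: [[0.889, -0.457, 0.004], [-0.457, -0.889, -0.002], [0.004, 0.0, -1.0]]
force: [-1.0, -0.2, 1.3]
grip_width: 0.381
finger_force: 60.0
```

```bash
cat > fitpin.py <<'E'
# refit kiln with weighted pin/bracket crop: chamfer by image? use hand points of kiln corners later
E
python3 - <<'E'
from p import *
st()
E
```

```text
t 15.2 q [-25.4   2.  120.9  -0.   56.9  91.8] p [341.  -85.3  96.5] F [-1.  -0.2  1.3] g 35.8 60.0 
 [[0.889, -0.457, 0.004], [-0.457, -0.889, -0.002], [0.004, 0.0, -1.0]]
```

```bash
python3 - <<'E'
from p import *
o=observe();R=Ro.from_euler('z',111.5,degrees=True).as_matrix()@o["tcp_rot"]
rows([471,33.5,190],R,n=15,hand=-1,P0=o["ee_pos"]+[0,0,94])
E
```

```text
n 15 d [130.  118.8  -0.5] w [ 8.000e-03  1.000e-03 -1.946e+00] w/n [0.001, 0.0, -0.13]
[[-1, [4.1, -11.0, 0.0], [0.001, 0.0, -0.13]], [-1, [5.5, -10.4, 0.1], [0.001, 0.0, -0.13]], [-1, [6.8, -9.6, 0.1], [0.001, 0.0, -0.13]], [-1, [8.0, -8.6, 0.1], [0.001, 0.0, -0.13]], [-1, [9.0, -7.5, 0.1], [0.001, 0.0, -0.13]], [-1, [9.9, -6.3, 0.1], [0.001, 0.0, -0.13]], [-1, [10.6, -5.0, 0.1], [0.001, 0.0, -0.13]], [-1, [11.2, -3.6, 0.1], [0.001, 0.0, -0.13]], [-1, [11.6, -2.1, 0.1], [0.001, 0.0, -0.13]], [-1, [11.7, -0.6, 0.1], [0.001, 0.0, -0.13]], [-1, [11.7, 1.0, 0.1], [0.001, 0.0, -0.13]], [-1, [11.5, 2.5, 0.1], [0.001, 0.0, -0.13]], [-1, [11.1, 3.9, 0.1], [0.001, 0.0, -0.13]], [-1, [10.5, 5.3, 0.1], [0.001, 0.0, -0.13]], [-1, [9.7, 6.6, 0.1], [0.001, 0.0, -0.13]]]
```

Emit:
{"fn": "play_rows", "kwargs": {"plan": [[-1, [0, 0, -6], [0, 0, 0]], [-1, [0, 0, -18], [0, 0, 0]], [-1, [0, 0, -30], [0, 0, 0]], [-1, [0, 0, -30], [0, 0, 0]], [-1, [0, 0, -10], [0, 0, 0]], [-1, [0, 0, 0], [0, 0, 0]]]}}

```text
time_s: 15.8
ee_pos: [341.3, -85.3, 191.0]
tcp_rot: [[0.889, -0.458, 0.006], [-0.458, -0.889, -0.003], [0.006, -0.0, -1.0]]
force: [0.9, -0.3, -7.5]
grip_width: 0.376
finger_force: 60.0
```

Emit:
{"fn": "play_rows", "kwargs": {"plan": [[-1, [4.1, -11, 0], [0.001, 0, -0.13]], [-1, [5.5, -10.4, 0.1], [0.001, 0, -0.13]], [-1, [6.8, -9.6, 0.1], [0.001, 0, -0.13]], [-1, [8, -8.6, 0.1], [0.001, 0, -0.13]], [-1, [9, -7.5, 0.1], [0.001, 0, -0.13]], [-1, [9.9, -6.3, 0.1], [0.001, 0, -0.13]], [-1, [10.6, -5, 0.1], [0.001, 0, -0.13]], [-1, [11.2, -3.6, 0.1], [0.001, 0, -0.13]], [-1, [11.6, -2.1, 0.1], [0.001, 0, -0.13]], [-1, [11.7, -0.6, 0.1], [0.001, 0, -0.13]], [-1, [11.7, 1, 0.1], [0.001, 0, -0.13]], [-1, [11.5, 2.5, 0.1], [0.001, 0, -0.13]]]}}

```text
time_s: 17.0
ee_pos: [443.3, 10.7, 187.4]
tcp_rot: [[0.462, 0.887, -0.005], [0.887, -0.462, 0.009], [0.006, -0.009, -1.0]]
force: [0.5, -0.1, -6.0]
grip_width: 0.381
finger_force: 60.0
```

Emit:
{"fn": "play_rows", "kwargs": {"plan": [[-1, [11.1, 3.9, 0.1], [0.001, 0, -0.13]], [-1, [10.5, 5.3, 0.1], [0.001, 0, -0.13]], [-1, [9.7, 6.6, 0.1], [0.001, 0, -0.13]], [-1, [0, 0, 0], [0, 0, 0]], [-1, [0, 0, 0], [0, 0, 0]], [-1, [0, 0, 0], [0, 0, 0]]]}}

```text
time_s: 17.6
ee_pos: [469.3, 33.8, 188.8]
tcp_rot: [[0.098, 0.995, -0.005], [0.995, -0.098, 0.009], [0.008, -0.006, -1.0]]
force: [-0.9, 0.9, -6.3]
grip_width: 0.377
finger_force: 60.0
```

```bash
python3 - <<'E'
from p import *; from h import *
st();o=observe();P=o["ee_pos"];R=o["tcp_rot"]
S=[snapshot("scene"),snapshot("top")]
kn=P+R@[90.8,0,76.5]   # low mouth
print("knuckle low mouth",kn)
for n,q in(("low",R@[90.8,0,76.5]),("lowtop",R@[90.8,0,54.5]),("high",R@[90.8,0,-13.5]),("hightop",R@[90.8,0,-35.5])):
    print(n,[np.round(proj(s,(P+q)[None])[0],1).tolist() for s in S])
def crop(s,x,y,w,h): return cv2.resize(s["image"][y:y+h,x:x+w],(w*8,h*8),interpolation=cv2.INTER_CUBIC)
cv2.imwrite("pics/c4.png",np.hstack([crop(S[0],322,120,50,75),crop(S[1],126,168,50,75)]))
E
```

```text
t 17.6 q [-4.8  7.5 99.6  0.5 73.2  0.7] p [469.3  33.8 188.8] F [-0.9  0.9 -6.3] g 35.4 60.0 
 [[0.098, 0.995, -0.005], [0.995, -0.098, 0.009], [0.008, -0.006, -1.0]]
knuckle low mouth [477.81753817 124.83420973 113.07960908]
low [[332.6, 163.8], [174.6, 208.0]]
lowtop [[333.3, 157.1], [173.3, 207.0]]
high [[335.6, 135.6], [168.9, 203.8]]
hightop [[336.4, 128.2], [167.3, 202.7]]
```

View pics/c4.png

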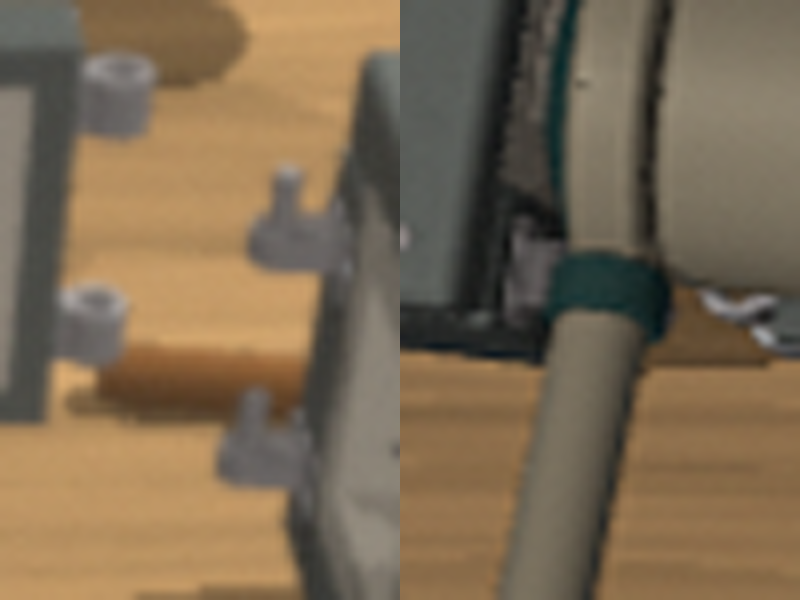

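The scene crop shows the upper knuckle top at (120,70) and the lower at (97,298), both matching kinematics within 0.5 px. The pin tips are at (288,172) and (258,394), which puts the pins near (485.4,183.0). I'll correct the tilt and move in above them.

```bash
cat >> p.py <<'E'
def doorR(azx):
    return down(azx)@Ro.from_rotvec([0,-.004,0]).as_matrix().T
K=np.array([90.8,0,76.5])
def goto(pin,mouth,azx=84.3,n=None,mm=12,R=None,**k):
    R=doorR(azx) if R is None else R
    T=np.array([*pin,mouth])-R@K; print("TCP",np.round(T,1)); rows(T,R,n=n,hand=-1,mm=mm,**k)
def kn():
    o=observe();print("mouth",np.round(o["ee_pos"]+o["tcp_rot"]@K,2),"down in tool",np.round(-o["tcp_rot"][2],4),"F",np.round(o["force"],1),"M",np.round(o["torque"],2),"t",round(o["time_s"],1))
E
python3 - <<'E'
from p import *
print(-doorR(84.3)[2]); kn(); goto([485.4,183.0],106.5)
E
```

```text
[-0.00399999 -0.          0.999992  ]
mouth [478.41 124.82 113.73] down in tool [-0.0087  0.0045  1.    ] F [-0.5 -0.1 -6.9] M [-0.03 -0.08  0.03] t 17.7
TCP [476.4  92.3 182.6]
n 5 d [ 6.5 58.6 -6.8] w [-0.005 -0.005  0.002] w/n [-0.001, -0.001, 0.0]
[[-1, [11.8, 0.2, 1.5], [-0.001, -0.001, 0.0]], [-1, [11.8, 0.2, 1.5], [-0.001, -0.001, 0.0]], [-1, [11.8, 0.1, 1.4], [-0.001, -0.001, 0.0]], [-1, [11.8, 0.1, 1.4], [-0.001, -0.001, 0.0]], [-1, [11.8, 0.1, 1.4], [-0.001, -0.001, 0.0]]]
```

Emit:
{"fn": "play_rows", "kwargs": {"plan": [[-1, [11.8, 0.2, 1.5], [-0.001, -0.001, 0]], [-1, [11.8, 0.2, 1.5], [-0.001, -0.001, 0]], [-1, [11.8, 0.1, 1.4], [-0.001, -0.001, 0]], [-1, [11.8, 0.1, 1.4], [-0.001, -0.001, 0]], [-1, [11.8, 0.1, 1.4], [-0.001, -0.001, 0]], [-1, [0, 0, 0], [0, 0, 0]], [-1, [0, 0, 0], [0, 0, 0]], [-1, [0, 0, 0], [0, 0, 0]]]}}

```text
time_s: 18.5
ee_pos: [476.9, 92.5, 183.0]
tcp_rot: [[0.096, 0.995, 0.002], [0.995, -0.096, 0.003], [0.003, 0.002, -1.0]]
force: [-0.4, -0.9, -6.8]
grip_width: 0.379
finger_force: 60.0
```

```bash
python3 - <<'E'
from p import *; from h import *
kn(); goto([485.4,183.0],99.5,n=2)
o=observe();P=o["ee_pos"];R=o["tcp_rot"]
S=[snapshot("scene"),snapshot("top")]
for n,z in(("low",76.5),("lowtop",54.5),("high",-13.5),("hightop",-35.5)):
    print(n,[np.round(proj(s,(P+R@[90.8,0,z])[None])[0],1).tolist() for s in S])
def crop(s,x,y,w,h): return cv2.resize(s["image"][y:y+h,x:x+w],(w*10,h*10),interpolation=cv2.INTER_CUBIC)
cv2.imwrite("pics/c5.png",np.hstack([crop(S[0],336,122,40,60),crop(S[1],130,170,40,60)]))
E
```

```text
mouth [485.77 183.17 106.85] down in tool [-0.0034 -0.0015  1.    ] F [-0.4 -0.9 -6.8] M [-0.01 -0.08 -0.03] t 18.5
TCP [476.4  92.3 175.6]
n 2 d [-0.6 -0.2 -7.4] w [0.002 0.001 0.004] w/n [0.001, 0.0, 0.002]
[[-1, [-0.1, -0.3, 3.7], [0.001, 0.0, 0.002]], [-1, [-0.1, -0.3, 3.7], [0.001, 0.0, 0.002]]]
low [[353.5, 166.1], [152.8, 204.9]]
lowtop [[354.4, 159.5], [151.0, 204.0]]
high [[357.7, 137.9], [145.2, 200.7]]
hightop [[358.8, 130.6], [143.1, 199.6]]
```

View pics/c5.png

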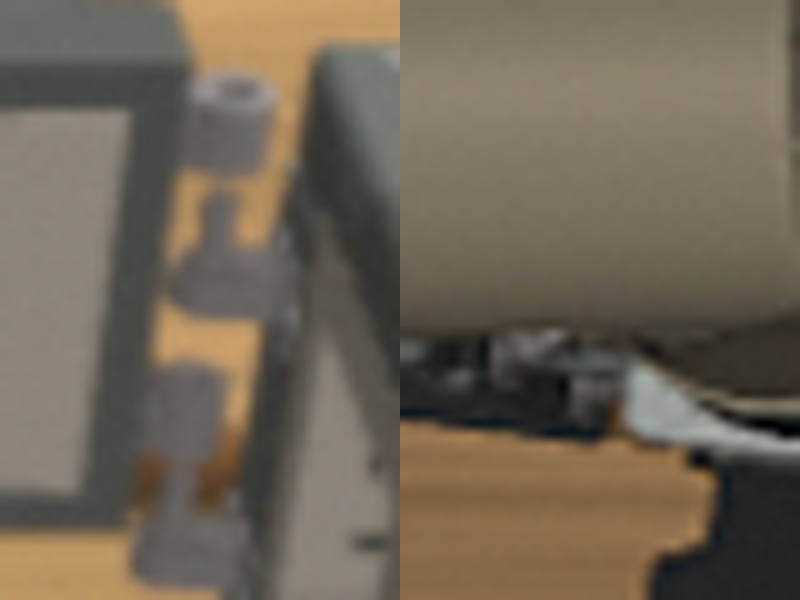

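The crop shows both knuckles almost over the pins: upper pin at (219,215), lower at (178,490). The pins are about 1.2 mm further in +y than my aim, so I shift and lower gently.

```bash
python3 - <<'E'
from p import *
goto([485.4,184.2],99,n=2)
E
```

```text
TCP [476.4  93.5 175.1]
n 2 d [-0.6  1.2 -8. ] w [0.002 0.    0.003] w/n [0.001, 0.0, 0.001]
[[-1, [0.6, -0.4, 4.0], [0.001, 0.0, 0.001]], [-1, [0.5, -0.4, 4.0], [0.001, 0.0, 0.001]]]
```

Emit:
{"fn": "play_rows", "kwargs": {"plan": [[-1, [0.6, -0.4, 4], [0.001, 0, 0.001]], [-1, [0.6, -0.4, 4], [0.001, 0, 0.001]], [-1, [0, 0, 0], [0, 0, 0]], [-1, [0, 0, 0], [0, 0, 0]], [-1, [0, 0, 1], [0, 0, 0]], [-1, [0, 0, 1], [0, 0, 0]], [-1, [0, 0, 1], [0, 0, 0]], [-1, [0, 0, 0], [0, 0, 0]]]}}

```text
time_s: 19.4
ee_pos: [476.2, 94.1, 171.9]
tcp_rot: [[0.098, 0.995, -0.0], [0.995, -0.098, 0.004], [0.004, -0.001, -1.0]]
force: [0.2, 0.5, -6.4]
grip_width: 0.379
finger_force: 60.0
```

```bash
python3 - <<'E'
from p import *
kn()
E
```

```text
mouth [485.03 184.76  95.79] down in tool [-3.9e-03  7.0e-04  1.0e+00] F [ 0.2  0.5 -6.4] M [-0.08 -0.1   0.  ] t 19.4
```

Emit:
{"fn": "play_rows", "kwargs": {"plan": [[-1, [0, 0, 1], [0, 0, 0]], [-1, [0, 0, 1], [0, 0, 0]], [-1, [0, 0, 0], [0, 0, 0]]]}}

```text
time_s: 19.7
ee_pos: [476.2, 94.1, 169.9]
tcp_rot: [[0.098, 0.995, -0.0], [0.995, -0.098, 0.004], [0.004, -0.001, -1.0]]
force: [0.5, 0.8, -6.5]
grip_width: 0.38
finger_force: 60.0
```

Emit:
{"fn": "play_rows", "kwargs": {"plan": [[-1, [0, 0, 1], [0, 0, 0]], [-1, [0, 0, 1], [0, 0, 0]], [-1, [0, 0, 0], [0, 0, 0]]]}}

```text
time_s: 20.0
ee_pos: [476.1, 94.1, 167.9]
tcp_rot: [[0.098, 0.995, -0.0], [0.995, -0.098, 0.004], [0.004, -0.001, -1.0]]
force: [-0.1, -0.2, -5.6]
grip_width: 0.38
finger_force: 60.0
```

```bash
python3 - <<'E'
from p import *
kn()
E
```

```text
mouth [484.99 184.78  91.76] down in tool [-3.9e-03  8.0e-04  1.0e+00] F [-0.1 -0.2 -5.6] M [-0.1  -0.09  0.  ] t 20.0
```

It has gone 5 mm past the tips with no contact force, so it is on the pins. I keep lowering.

Emit:
{"fn": "play_rows", "kwargs": {"plan": [[-1, [0, 0, 1.5], [0, 0, 0]], [-1, [0, 0, 1.5], [0, 0, 0]], [-1, [0, 0, 1.5], [0, 0, 0]], [-1, [0, 0, 1.5], [0, 0, 0]], [-1, [0, 0, 0], [0, 0, 0]]]}}

```text
time_s: 20.5
ee_pos: [476.1, 94.1, 161.8]
tcp_rot: [[0.098, 0.995, -0.0], [0.995, -0.098, 0.004], [0.004, -0.001, -1.0]]
force: [0.4, 0.0, -6.6]
grip_width: 0.378
finger_force: 60.0
```

Emit:
{"fn": "play_rows", "kwargs": {"plan": [[-1, [0, 0, 1.5], [0, 0, 0]], [-1, [0, 0, 1.5], [0, 0, 0]], [-1, [0, 0, 1.5], [0, 0, 0]], [-1, [0, 0, 1.5], [0, 0, 0]], [-1, [0, 0, 0], [0, 0, 0]]]}}

```text
time_s: 21.0
ee_pos: [476.2, 94.1, 155.8]
tcp_rot: [[0.098, 0.995, -0.0], [0.995, -0.098, 0.004], [0.004, -0.001, -1.0]]
force: [-0.3, 0.0, -6.3]
grip_width: 0.379
finger_force: 60.0
```

```bash
python3 - <<'E'
from p import *
kn()
E
```

```text
mouth [485.01 184.78  79.66] down in tool [-3.8e-03  8.0e-04  1.0e+00] F [-0.3  0.  -6.3] M [-0.1  -0.14  0.02] t 21.0
```

Emit:
{"fn": "play_rows", "kwargs": {"plan": [[-1, [0, 0, 1.2], [0, 0, 0]], [-1, [0, 0, 1.2], [0, 0, 0]], [-1, [0, 0, 1], [0, 0, 0]], [-1, [0, 0, 0], [0, 0, 0]]]}}

```text
time_s: 21.4
ee_pos: [476.2, 94.2, 152.5]
tcp_rot: [[0.098, 0.995, -0.0], [0.995, -0.098, 0.004], [0.004, -0.001, -1.0]]
force: [-0.7, 0.2, -6.4]
grip_width: 0.38
finger_force: 60.0
```

Emit:
{"fn": "play_rows", "kwargs": {"plan": [[-1, [0, 0, 0.8], [0, 0, 0]], [-1, [0, 0, 0], [0, 0, 0]]]}}

```text
time_s: 21.6
ee_pos: [476.2, 94.2, 151.8]
tcp_rot: [[0.098, 0.995, -0.0], [0.995, -0.098, 0.004], [0.004, -0.001, -1.0]]
force: [-0.5, 0.3, -7.0]
grip_width: 0.38
finger_force: 60.0
```

Emit:
{"fn": "play_rows", "kwargs": {"plan": [[-1, [0, 0, 0.8], [0, 0, 0]], [-1, [0, 0, 0], [0, 0, 0]]]}}

```text
time_s: 21.8
ee_pos: [476.4, 94.2, 151.5]
tcp_rot: [[0.098, 0.995, 0.0], [0.995, -0.098, 0.004], [0.004, 0.0, -1.0]]
force: [-0.6, -1.2, -2.3]
grip_width: 0.379
finger_force: 60.0
```

The knuckles are home: contact came at TCP height 151.5, as predicted. I release, rise and look.

Emit:
{"fn": "play_rows", "kwargs": {"plan": [[-1, [0, 0, 0.8], [0, 0, 0]], [-1, [0, 0, 0], [0, 0, 0]], [0, [0, 0, 0], [0, 0, 0]], [0.5, [0, 0, 0], [0, 0, 0]], [1, [0, 0, 0], [0, 0, 0]], [1, [0, 0, 0], [0, 0, 0]], [1, [0, 0, 0], [0, 0, 0]], [1, [0, 0, 0], [0, 0, 0]], [1, [0, 0, -10], [0, 0, 0]], [1, [0, 0, -30], [0, 0, 0]], [1, [0, 0, -40], [0, 0, 0]], [1, [0, 0, -35], [0, 0, 0]]]}}

```text
time_s: 23.0
ee_pos: [476.4, 93.8, 267.6]
tcp_rot: [[0.098, 0.995, 0.001], [0.995, -0.098, 0.004], [0.004, 0.001, -1.0]]
force: [0.4, 1.0, -0.2]
grip_width: 1.001
finger_force: 0.0
```

Emit:
{"fn": "play_rows", "kwargs": {"plan": [[-1, [0, 0, 0], [0, 0, 0]], [-1, [0, 0, 0], [0, 0, 0]], [-1, [0, 0, 0], [0, 0, 0]]]}}

```text
time_s: 23.3
ee_pos: [475.4, 93.7, 264.4]
tcp_rot: [[0.098, 0.995, -0.002], [0.995, -0.098, 0.004], [0.004, -0.002, -1.0]]
force: [-0.1, 0.9, 0.1]
grip_width: 0.782
finger_force: 0.0
```

```bash
python3 - <<'E'
from p import *; from h import *
st()
S=[snapshot("scene")]
M=trace(S[0],"door_center")[0];m=M["pixels"].astype(np.float32);print(M["score"],m.sum())
best=fit(lambda v:cost(S,[m],DOOR,(Q:=Rz(v[0]/57.3)@R1),np.array([485,184.8,130])-90*Q[:,2]),[-6],[6]);print("door yaw",best.x,best.fun)
i=S[0]["image"].copy();Q=Rz(best.x[0]/57.3)@R1
c,_=cv2.findContours((sil(S[0],DOOR,Q,np.array([485,184.8,130])-90*Q[:,2])>.5).astype(np.uint8),0,1)
a=i[100:220,280:440].copy();cv2.drawContours(i,c,-1,(0,0,255),1)
r=lambda i:cv2.resize(i,(400,300),interpolation=cv2.INTER_CUBIC)
cv2.imwrite("pics/c6.png",np.hstack([r(a),r(i[100:220,280:440])]))
# push plan: tool frame door-aligned
pin=np.array([485,184.8]);
def T(th,e,z,d=100):
    a=np.radians(84.3+th);dz=np.array([np.cos(a),np.sin(a)]);dx=np.array([-dz[1],dz[0]])
    return np.array([*(pin-d*dz+(30.5+e)*dx),z])
print("above",T(0,25,265))
rows(T(0,25,265),down(84.3),hand=-1,mm=40)
rows(T(0,25,162),down(84.3),hand=-1,n=4,P0=T(0,25,265),R0=down(84.3))
E
```

```text
t 23.3 q [ 2.7  6.3 90.3  0.2 83.6  8.3] p [475.4  93.7 264.4] F [-0.1  0.9  0.1] g 73.5 0.0 
 [[0.098, 0.995, -0.002], [0.995, -0.098, 0.004], [0.004, -0.002, -1.0]]
0.89 3090.0
door yaw [-5.8125] 0.04209142550826073
above [419.84244089  90.80668911 265.        ]
n 2 d [-55.5  -2.9   1.1] w [-0.003 -0.004  0.002] w/n [-0.002, -0.002, 0.001]
[[-1, [-4.2, -27.5, -0.5], [-0.002, -0.002, 0.001]], [-1, [-4.2, -27.5, -0.5], [-0.002, -0.002, 0.001]]]
n 4 d [   0.    0. -103.] w [0. 0. 0.] w/n [0.0, 0.0, 0.0]
4 x [-1, [0.0, 0.0, 25.8], [0.0, 0.0, 0.0]]
```

View pics/c6.png

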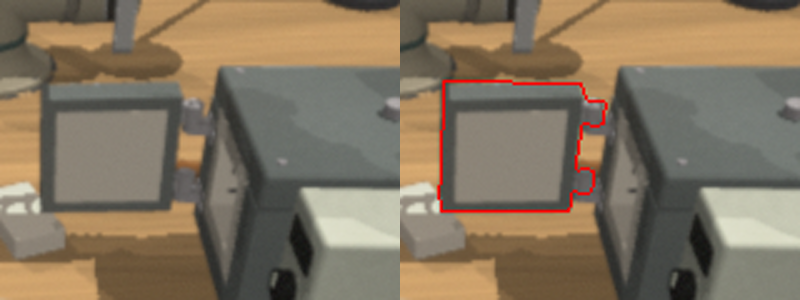

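The door hangs fully home, with the outline at height 130 matching it. Next I take the shut fingers to the outer-face side.

Emit:
{"fn": "play_rows", "kwargs": {"plan": [[-1, [-4.2, -27.5, -0.5], [-0.001, -0.002, 0]], [-1, [-4.2, -27.5, -0.5], [-0.001, -0.002, 0]], [-1, [0, 0, 0], [0, 0, 0]], [-1, [0, 0, 0], [0, 0, 0]], [-1, [0, 0, 0], [0, 0, 0]], [-1, [0, 0, 0], [0, 0, 0]], [-1, [0, 0, 25], [0, 0, 0]], [-1, [0, 0, 25], [0, 0, 0]], [-1, [0, 0, 25], [0, 0, 0]], [-1, [0, 0, 28], [0, 0, 0]], [-1, [0, 0, 0], [0, 0, 0]]]}}

```text
time_s: 24.5
ee_pos: [418.5, 90.5, 160.0]
tcp_rot: [[0.098, 0.995, -0.006], [0.995, -0.098, -0.001], [-0.001, -0.006, -1.0]]
force: [-1.5, -0.5, 0.8]
grip_width: 0.004
finger_force: 0.0
```

```bash
cat > push.py <<'E'
from p import *
import sys
st()
pin=np.array([485,184.8])
def T(th,e=0,z=162,d=100):
    a=np.radians(84.3+th);dz=np.array([np.cos(a),np.sin(a)]);dx=np.array([-dz[1],dz[0]])
    return np.array([*(pin-d*dz+(30.5+e)*dx),z])
def arc(ths,P,R):
    for th in ths:
        R1=down(84.3+th);t=T(th);w=Ro.from_matrix(R.T@R1).as_rotvec()
        print(th,[-1,np.round(R.T@(t-P),1).tolist(),np.round(w,3).tolist()]);P,R=t,R1
if __name__=="__main__":
    o=observe();arc([float(x) for x in sys.argv[1:]],o["ee_pos"],o["tcp_rot"])
E
python3 push.py 0 4 8 12 16 20
```

```text
t 24.5 q [  2.9   5.2 106.8  -0.   68.4   8.5] p [418.5  90.5 160. ] F [-1.5 -0.5  0.8] g 0.4 0.0 
 [[0.098, 0.995, -0.006], [0.995, -0.098, -0.001], [-0.001, -0.006, -1.0]]
0.0 [-1, [0.4, 26.3, -2.1], [-0.006, 0.001, 0.001]]
4.0 [-1, [-1.9, 7.0, 0.0], [0.0, 0.0, -0.07]]
8.0 [-1, [-1.9, 7.0, 0.0], [0.0, 0.0, -0.07]]
12.0 [-1, [-1.9, 7.0, 0.0], [0.0, 0.0, -0.07]]
16.0 [-1, [-1.9, 7.0, 0.0], [0.0, 0.0, -0.07]]
20.0 [-1, [-1.9, 7.0, 0.0], [0.0, 0.0, -0.07]]
```

Emit:
{"fn": "play_rows", "kwargs": {"plan": [[-1, [0.2, 13, -1], [-0.006, 0.001, 0.001]], [-1, [0.1, 8, -1], [0, 0, 0]], [-1, [0.1, 5.3, 0], [0, 0, 0]], [-1, [-1.9, 7, 0], [0, 0, -0.07]], [-1, [-1.9, 7, 0], [0, 0, -0.07]], [-1, [-1.9, 7, 0], [0, 0, -0.07]], [-1, [-1.9, 7, 0], [0, 0, -0.07]], [-1, [-1.9, 7, 0], [0, 0, -0.07]], [-1, [-1.9, 7, 0], [0, 0, -0.07]], [-1, [-1.9, 7, 0], [0, 0, -0.07]], [-1, [-1.9, 7, 0], [0, 0, -0.07]], [-1, [-1.9, 7, 0], [0, 0, -0.07]]]}}

```text
time_s: 25.7
ee_pos: [512.2, 83.1, 166.8]
tcp_rot: [[-0.509, 0.861, 0.009], [0.861, 0.509, 0.0], [-0.004, 0.008, -1.0]]
force: [-0.4, -0.7, 0.7]
grip_width: 0.005
finger_force: 0.3
```

```bash
python3 push.py 40 44 48 52 56 60 64 68
```

```text
t 25.7 q [  1.5  12.2  97.    0.   70.3 -29.1] p [512.2  83.1 166.8] F [-0.4 -0.7  0.7] g 0.5 0.3 
 [[-0.509, 0.861, 0.009], [0.861, 0.509, 0.0], [-0.004, 0.008, -1.0]]
40.0 [-1, [-0.4, 4.3, 4.8], [0.008, 0.004, -0.065]]
44.0 [-1, [-1.9, 7.0, 0.0], [0.0, 0.0, -0.07]]
48.0 [-1, [-1.9, 7.0, 0.0], [0.0, 0.0, -0.07]]
52.0 [-1, [-1.9, 7.0, 0.0], [0.0, 0.0, -0.07]]
56.0 [-1, [-1.9, 7.0, 0.0], [0.0, 0.0, -0.07]]
60.0 [-1, [-1.9, 7.0, 0.0], [0.0, 0.0, -0.07]]
64.0 [-1, [-1.9, 7.0, 0.0], [0.0, 0.0, -0.07]]
68.0 [-1, [-1.9, 7.0, 0.0], [0.0, 0.0, -0.07]]
```

Emit:
{"fn": "play_rows", "kwargs": {"plan": [[-1, [-0.4, 4.3, 1.5], [0.004, 0.002, -0.06]], [-1, [-1.9, 7, 0], [0, 0, -0.07]], [-1, [-1.9, 7, 0], [0, 0, -0.07]], [-1, [-1.9, 7, 0], [0, 0, -0.07]], [-1, [-1.9, 7, 0], [0, 0, -0.07]], [-1, [-1.9, 7, 0], [0, 0, -0.07]], [-1, [-1.9, 7, 0], [0, 0, -0.07]], [-1, [-1.9, 7, 0], [0, 0, -0.07]], [-1, [-1, 3.5, 0], [0, 0, -0.035]], [-1, [0, 0, 0], [0, 0, 0]], [-1, [0, 0, 0], [0, 0, 0]]]}}

```text
time_s: 26.8
ee_pos: [561.4, 113.2, 165.1]
tcp_rot: [[-0.898, 0.44, 0.004], [0.44, 0.898, -0.0], [-0.004, 0.002, -1.0]]
force: [-0.3, 0.3, -0.4]
grip_width: 0.006
finger_force: 0.0
```

```bash
python3 push.py 74 78 82 84 86 88 90; python3 - <<'E'
from rig import *; from h import *
S=[snapshot("scene")];M=trace(S[0],"door_center")[0];m=M["pixels"].astype(np.float32)
b=fit(lambda v:cost(S,[m],DOOR,(Q:=Rz(v[0]/57.3)@R1),np.array([485,184.8,130])-90*Q[:,2]),[65],[6]);print("door opened by",84.3-(b.x+5.7)+.0,b.fun,M["score"])
E
```

```text
t 26.8 q [  4.5  16.9  90.5  -0.   72.3 -59.4] p [561.4 113.2 165.1] F [-0.3  0.3 -0.4] g 0.6 0.0 
 [[-0.898, 0.44, 0.004], [0.44, 0.898, -0.0], [-0.004, 0.002, -1.0]]
74.0 [-1, [-1.9, 7.9, 3.1], [0.002, 0.004, -0.077]]
78.0 [-1, [-1.9, 7.0, 0.0], [0.0, 0.0, -0.07]]
82.0 [-1, [-1.9, 7.0, 0.0], [0.0, 0.0, -0.07]]
84.0 [-1, [-1.0, 3.5, 0.0], [0.0, 0.0, -0.035]]
86.0 [-1, [-1.0, 3.5, 0.0], [0.0, 0.0, -0.035]]
88.0 [-1, [-1.0, 3.5, 0.0], [0.0, 0.0, -0.035]]
90.0 [-1, [-1.0, 3.5, 0.0], [0.0, 0.0, -0.035]]
door opened by [8.00078125] 4.6721038818359375 0.72
```

Emit:
{"fn": "play_rows", "kwargs": {"plan": [[-1, [-1.9, 7.5, 1.5], [0.001, 0.002, -0.077]], [-1, [-1.9, 7, 0], [0, 0, -0.07]], [-1, [-1.9, 7, 0], [0, 0, -0.07]], [-1, [-1, 3.5, 0], [0, 0, -0.035]], [-1, [-1, 3.5, 0], [0, 0, -0.035]], [-1, [0, 0, 0], [0, 0, 0]], [-1, [0, 0, 0], [0, 0, 0]]]}}

```text
time_s: 27.6
ee_pos: [577.4, 137.4, 163.0]
tcp_rot: [[-0.986, 0.168, 0.001], [0.168, 0.986, -0.0], [-0.001, -0.0, -1.0]]
force: [-0.2, 0.9, -0.7]
grip_width: 0.005
finger_force: 0.1
```

```bash
python3 push.py 87 88 89 90; python3 - <<'E'
from rig import *; from h import *
S=[snapshot("scene"),snapshot("top")]
r=lambda i:cv2.resize(i,(400,300),interpolation=cv2.INTER_CUBIC)
cv2.imwrite("pics/c7.png",np.hstack([r(S[0]["image"][110:230,320:480]),r(S[1]["image"][120:225,60:200])]))
E
```

```text
t 27.6 q [  6.7  18.8  87.9  -0.   73.2 -73.7] p [577.4 137.4 163. ] F [-0.2  0.9 -0.7] g 0.5 0.1 
 [[-0.986, 0.168, 0.001], [0.168, 0.986, -0.0], [-0.001, -0.0, -1.0]]
87.0 [-1, [-1.5, 2.4, 1.0], [-0.0, 0.001, -0.016]]
88.0 [-1, [-0.5, 1.7, 0.0], [0.0, 0.0, -0.017]]
89.0 [-1, [-0.5, 1.7, 0.0], [0.0, 0.0, -0.017]]
90.0 [-1, [-0.5, 1.7, 0.0], [0.0, 0.0, -0.017]]
```

View pics/c7.png

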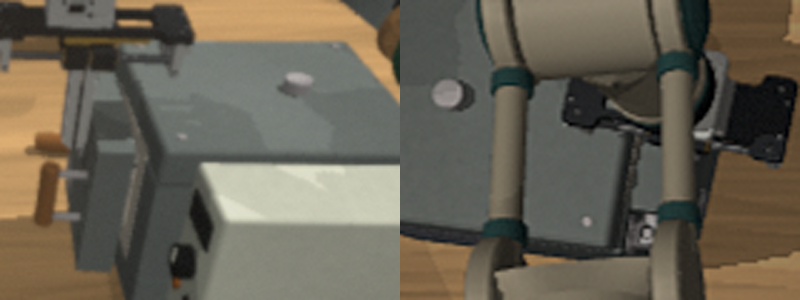

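The door is nearly shut: there is a small gap at crop (140,200), and the gripper body is clear above the kiln. I push the last degrees, watching the force.

Emit:
{"fn": "play_rows", "kwargs": {"plan": [[-1, [-1, 2.4, 0], [0, 0, -0.016]], [-1, [-0.5, 1.7, 0], [0, 0, -0.017]], [-1, [0, 1.7, 0], [0, 0, -0.017]], [-1, [0, 0, 0], [0, 0, 0]], [-1, [0, 0, 0], [0, 0, 0]]]}}

```text
time_s: 28.2
ee_pos: [580.1, 143.0, 163.1]
tcp_rot: [[-0.993, 0.117, 0.001], [0.117, 0.993, -0.0], [-0.001, -0.0, -1.0]]
force: [0.8, -0.2, -0.2]
grip_width: 0.004
finger_force: 0.2
```

Emit:
{"fn": "play_rows", "kwargs": {"plan": [[-1, [0, 1, 0], [0, 0, -0.01]], [-1, [0, 0.8, 0], [0, 0, 0]], [-1, [0, 0, 0], [0, 0, 0]], [-1, [0, 0, 0], [0, 0, 0]]]}}

```text
time_s: 28.6
ee_pos: [580.2, 144.5, 163.1]
tcp_rot: [[-0.994, 0.107, 0.001], [0.107, 0.994, -0.001], [-0.001, -0.001, -1.0]]
force: [1.3, -2.3, 1.0]
grip_width: 0.007
finger_force: 0.9
```

```bash
python3 push.py 90 91; python3 - <<'E'
from rig import *; from h import *
S=[snapshot("scene")];i=S[0]["image"];j=i.copy()
M=trace(S[0],"door_center")[0];m=M["pixels"].astype(np.float32)
for a in(80,82,84,86): 
    Q=Rz(a/57.3)@R1;print(a,cost(S,[m],DOOR,Q,np.array([485,184.8,130])-90*Q[:,2]))
r=lambda i:cv2.resize(i,(400,300),interpolation=cv2.INTER_CUBIC)
Q=Rz(84.3/57.3)@R1
for P in DOOR[:1]:
    for a,b in[(4,5),(4,6),(5,7),(6,7),(0,1),(1,5),(3,7),(1,3),(0,2),(2,3)]:
        u=proj(S[0],P@Q.T+np.array([485,184.8,130])-90*Q[:,2]);cv2.line(j,*[tuple(np.round(u[k]).astype(int).tolist()) for k in(a,b)],(0,0,255),1)
cv2.imwrite("pics/c8.png",np.hstack([r(i[110:230,320:480]),r(j[110:230,320:480])]))
E
```

```text
t 28.6 q [  7.4  19.2  87.4  -0.1  73.4 -76.5] p [580.2 144.5 163.1] F [ 1.3 -2.3  1. ] g 0.6 0.9 
 [[-0.994, 0.107, 0.001], [0.107, 0.994, -0.001], [-0.001, -0.001, -1.0]]
90.0 [-1, [-1.2, 0.2, 1.1], [-0.001, 0.001, -0.008]]
91.0 [-1, [-0.5, 1.7, 0.0], [0.0, 0.0, -0.017]]
80 0.5066903
82 0.35404152
84 0.2222829
86 0.2877526
```

View pics/c8.png

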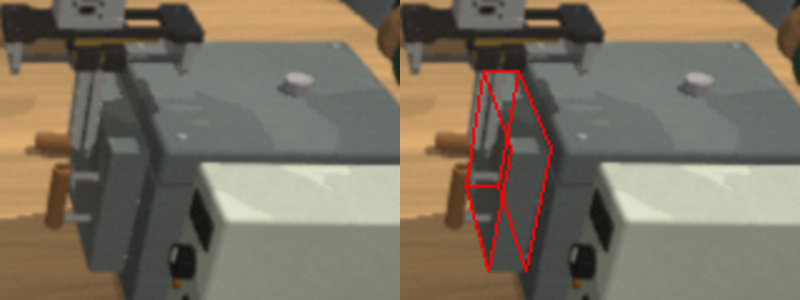

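Emit:
{"fn": "play_rows", "kwargs": {"plan": [[-1, [0, 1, 0], [0, 0, -0.005]], [-1, [0, 0, 0], [0, 0, 0]], [-1, [0, 0, 0], [0, 0, 0]]]}}

```text
time_s: 29.0
ee_pos: [580.3, 144.6, 163.1]
tcp_rot: [[-0.995, 0.102, 0.001], [0.102, 0.995, -0.003], [-0.001, -0.002, -1.0]]
force: [-0.1, -5.7, -0.2]
grip_width: 0.006
finger_force: 2.5
```

Emit:
{"fn": "play_rows", "kwargs": {"plan": [[-1, [0, 1, 0], [0, 0, 0]], [-1, [0, 0, 0], [0, 0, 0]], [-1, [0, 0, 0], [0, 0, 0]]]}}

```text
time_s: 29.3
ee_pos: [580.3, 144.5, 163.1]
tcp_rot: [[-0.995, 0.102, 0.001], [0.102, 0.995, -0.004], [-0.001, -0.004, -1.0]]
force: [1.3, -7.5, 1.4]
grip_width: 0.005
finger_force: 3.6
```

Emit:
{"fn": "play_rows", "kwargs": {"plan": [[-1, [0, 1, 0], [0, 0, 0]], [-1, [0, 0, 0], [0, 0, 0]], [-1, [0, 0, 0], [0, 0, 0]]]}}

```text
time_s: 29.6
ee_pos: [580.3, 144.5, 163.1]
tcp_rot: [[-0.995, 0.102, 0.0], [0.102, 0.995, -0.006], [-0.001, -0.006, -1.0]]
force: [0.9, -9.4, 1.8]
grip_width: 0.004
finger_force: 4.7
```

It has reached the stop: the position stays put while the force rises, so the door is shut. I back off and rise.

Emit:
{"fn": "play_rows", "kwargs": {"plan": [[-1, [0, -6, 0], [0, 0, 0]], [-1, [0, -12, 0], [0, 0, 0]], [-1, [0, -25, 0], [0, 0, 0]], [-1, [0, 0, -30], [0, 0, 0]], [-1, [0, 0, -40], [0, 0, 0]], [-1, [0, 0, -40], [0, 0, 0]], [-1, [0, -40, -20], [0, 0, 0]], [-1, [0, -40, 0], [0, 0, 0]], [-1, [0, -40, 0], [0, 0, 0]], [-1, [0, -40, 0], [0, 0, 0]], [-1, [0, -20, 0], [0, 0, 0]], [-1, [0, 0, 0], [0, 0, 0]]]}}

```text
time_s: 30.8
ee_pos: [556.9, -76.4, 292.9]
tcp_rot: [[-0.994, 0.106, 0.001], [0.106, 0.994, 0.0], [-0.001, 0.0, -1.0]]
force: [-0.1, 1.1, 0.2]
grip_width: 0.004
finger_force: 0.0
```

```bash
python3 - <<'E'
from p import *; from h import *
st()
S=[snapshot("scene"),snapshot("top")]
r=lambda i:cv2.resize(i,(400,300),interpolation=cv2.INTER_CUBIC)
cv2.imwrite("pics/c9.png",np.hstack([r(S[0]["image"][110:230,320:480]),r(S[1]["image"][105:240,20:200])]))
E
```

```text
t 30.8 q [-14.9  12.6  78.4   0.   88.9 -98.8] p [556.9 -76.4 292.9] F [-0.1  1.1  0.2] g 0.4 0.0 
 [[-0.994, 0.106, 0.001], [0.106, 0.994, 0.0], [-0.001, 0.0, -1.0]]
```

View pics/c9.png

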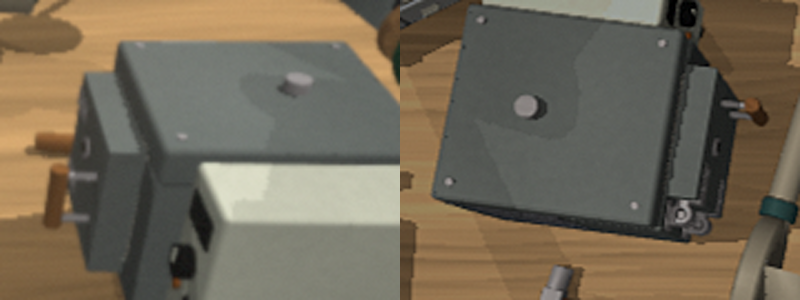

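The pictures show the door shut, parallel to and close against the kiln front, with the upper knuckle over its pin at (685,215) in the top crop. The arm is clear of everything.

```bash
python3 -c "
from rig import *
print(finish_job())"
```

```text
the job is handed in; nothing more can be done
None
```

The door was stood on its bottom edge and let go, then picked up again, lowered until both knuckles were home on the pins and pushed shut against its stop; I handed the job in at about 31 s with the arm clear, and no verdict came back.

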